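Check the robot kit back into its trays

ROBOT

A 7-joint arm with a two-finger parallel gripper is mounted at the origin on the work surface. World frame = base frame: x ahead of the robot, y to its left, z up, the work surface at z = 0. Lengths are in m, angles in rad, forces in N, time in s.
With the tool pointing down it reaches from about 0.4 to 0.875 m from the base axis. Payload 4.4 kg.
Tool frame: the origin (TCP) lies at the very end of the fingers, on their centre line; the grasp point (between the pads) lies 19 mm behind it; x points along the fingers, y is the direction in which the jaws open and shut, and the axes are right-handed (so a half turn about x gives the same grasp; the last joint's range is limited). The gripper opens to 85 mm and grips with 20 to 120 N. Pads are 22 mm wide; open, the fingers measure 114 mm over their backs; the gripper's body (76 mm by 85 mm) begins 54 mm behind the grasp point. The pads swing forward as they close: fully open they stand 13 mm farther back than shut.
Start: joints at [1.058, 0.628, 0.038, 1.517, -0.027, 0.996, -0.02], TCP at [0.281, -0.586, 0.231] pointing down, gripper open.
Joint ranges: [-3.06, 3.06], [-0.37, 2.12], [-1.25, 1.32], [0.18, 2.47], [-1.1, 4.24], [0.23, 1.98], [-2.94, 2.94]. Speed limits (rad/s): [2.57, 2.57, 3.14, 3.14, 3.14, 3.14, 3.14].

INTERFACE

Orientations are given as a rotation vector (axis times angle).
In Python, from cell import * gives the robot as it stands.
- The arm moves only by the tool servo_tool, never from a script. Its argument "increments" is a list of rows, each a list of 2 entries, a list of its own where there are three numbers: the shift along the tool's x, y, z scaled (see below), then the turn about the tool's x scaled (see below). In form: [[[tx, ty, tz], twist], ...]. A call has 1 to 12 rows; each row is the pose to reach, as a shift and turn from the pose measured when the call began, along the tool's axes at that moment, turning the shorter way round; what a row does not reach only later rows make up. The controller multiplies each number of a shift by 0.25 m and each number of a turn by 2 pi rad. A row lasts 1/8 s, in which the tool goes at most 62.5 mm and 10.7 degrees, less where a joint would pass 70% of its speed; a pose out of reach is approached as far as the arm can. A call with a number of a shift or a turn outside -1 to 1 is refused whole. A call with a gripper value outside its range is refused whole. "grip" is the opening, from -1 (shut) to 1 (fully open), set as the call begins (left out, the last holds). The fingers move at their own pace and stop on an object; "force" is the grip in N (left out, the last holds). Time passes only in rows, so rows that repeat a pose let the fingers close. It gives the time, the measured TCP pose, the force and the opening at its end, in the units of the state.
- get_state(): the state, without advancing time (a new reading comes with each control period).
- capture(name): name is "scene" or "top"; returns the picture (400x640x3 uint8, red, green, blue); there is no depth.
- calibration(name): a dict with "fov_y" (degrees; the focal length in pixels is half the picture's height over the tangent of half this angle, whatever the lens; pixels are square), "cx", "cy" (the principal point, pixels), "R" (3x3) and "t" (3): a world point X has camera coordinates R X + t. Camera axes: x right, y down, z forward; pixel columns grow to the right and rows downward; lengths in m; the calibration is good to about 2 mm. A picture is of the moment at which its call begins. calibration takes no time and is no camera call.
- hand_in(): hands the job in, once; it reports no verdict.
The state is a dict: "t": time; "joints": joint angles; "qd": joint speeds; "tau": joint torques, N m; "tool_pos": TCP position; "orientation": TCP orientation; "force": force on the tool from outside, world axes, zero at the start; "moment": the same for the moment, N m; "grip_width": finger opening in m.
Only numpy, scipy, OpenCV 4.12 (cv2) and the standard library are available. Lean on these libraries where they do the work, as an engineer would, in place of code of your own. Each camera call takes 0.05 s, during which the arm holds its last target. There are 200 camera calls.

TASK

Check the robot kit back in: put each of the four loose parts (large wheel, small wheel, gear motor, long beam) into the black tray whose pocket has its shape and size, so that it lies flat on the floor of the pocket. Leave the glue bottle and the open tin standing where they are.

Things in the scene. Friction and masses are not known exactly. Their poses are not given: they have to be found in the camera images.
- big_wheel_c (a point): Large kit wheel lying flat: black tyre with a grey spoked hub, a plain disc 60 mm across and 28 mm high. Loose, about 60 g. The point is its centre, half-way up (14 mm over what it lies on); z is its axle, up.
- small_wheel_c (a point): Small kit wheel lying flat: same look, 38 mm across and 26 mm high. Loose, about 35 g. The point is its centre, half-way up (13 mm over what it lies on); z is its axle, up.
- motor_c (a point): Gear motor: grey block with a black end cap (at its +x end), 64 mm long (its x) by 40 mm wide (its y) by 34 mm high, plus a white output disc 24 mm across standing 5 mm above the top, 12 mm off-centre towards -x. Loose, about 110 g. The point is the centre of the block (17 mm over what it lies on); z is up.
- beam_c (a point): Long beam: plain grey bar with a row of dark holes, 104 mm long (its x) by 24 mm wide (its y) by 28 mm high. Loose, about 60 g. The point is its centre (14 mm over what it lies on); z is up.
- tray_a_pocket (a point): Black tray, fixed to the bench, 132 mm (its x) by 90 mm (its y), 14 mm high, with a large round pocket 76 mm across in its middle, for the large wheel. The pocket has a light grey floor, 8 mm below the tray's top and 6 mm above the bench. The point is the centre of the pocket's floor; z is up.
- tray_b_pocket (a point): Black tray, fixed to the bench, 132 mm (its x) by 90 mm (its y), 14 mm high, with a small round pocket 54 mm across in its middle, for the small wheel. The pocket has a light grey floor, 8 mm below the tray's top and 6 mm above the bench. The point is the centre of the pocket's floor; z is up.
- tray_c_pocket (a point): Black tray, fixed to the bench, 132 mm (its x) by 90 mm (its y), 14 mm high, with a short wide rectangular pocket 80 mm (its x) by 56 mm (its y) in its middle, for the gear motor, either end first. The pocket has a light grey floor, 8 mm below the tray's top and 6 mm above the bench. The point is the centre of the pocket's floor; z is up.
- tray_d_pocket (a point): Black tray, fixed to the bench, 132 mm (its x) by 90 mm (its y), 14 mm high, with a long narrow rectangular pocket 120 mm (its x) by 40 mm (its y) in its middle, for the long beam, either end first. The pocket has a light grey floor, 8 mm below the tray's top and 6 mm above the bench. The point is the centre of the pocket's floor; z is up.
- glue_c (a point): White glue bottle standing upright among the parts, 36 mm across, 95 mm high, loose; to be left alone. The point is its centre, half-way up.
- tin_c (a point): Open aluminium tin standing upright among the parts, 48 mm across at the rim, 50 mm high, loose; to be left alone. The point is its centre, half-way up.
Mind the look-alikes: they are no part of the job. What is shaped like the part that bears tray_d_pocket but pink is not meant.

How it is judged:
At the end, for the whole second after the job is handed in: Each part lies released and at rest in its own pocket: centre within 13 mm of the pocket's, at most 3 mm off its floor, tilted under 4.5 degrees, motor and beam along the pocket within 20 degrees (either end first); bottle and tin stand within 20 mm of their places (horizontal distance between big_wheel_c and tray_a_pocket below 0.013 m and z of big_wheel_c in the frame of tray_a_pocket below 0.017 m and angle between the z axis of big_wheel_c and the z axis of tray_a_pocket, either way round below 0.08 rad and linear speed of each of big_wheel, small_wheel, motor, beam below 0.02 m/s and horizontal distance between small_wheel_c and tray_b_pocket below 0.013 m and z of small_wheel_c in the frame of tray_b_pocket below 0.016 m and angle between the z axis of small_wheel_c and the z axis of tray_b_pocket, either way round below 0.08 rad and horizontal distance between motor_c and tray_c_pocket below 0.013 m and z of motor_c in the frame of tray_c_pocket below 0.02 m and angle between the z axis of motor_c and the z axis of tray_c_pocket, either way round below 0.08 rad and angle between the x axis of motor_c and the x axis of tray_c_pocket, either way round below 0.35 rad and horizontal distance between beam_c and tray_d_pocket below 0.013 m and z of beam_c in the frame of tray_d_pocket below 0.017 m and angle between the z axis of beam_c and the z axis of tray_d_pocket, either way round below 0.08 rad and angle between the x axis of beam_c and the x axis of tray_d_pocket, either way round below 0.35 rad and distance of each of glue_c, tin_c from where it was at the start of the episode below 0.02 m and angle between each of glue_c, tin_c's own z axis and vertical below 0.3 rad); the robot touches nothing.
It fails at once if the glue bottle is pushed more than 20 mm from its place or tipped over (not (distance of glue_c from where it was at the start of the episode below 0.02 m and angle between glue_c's own z axis and vertical below 0.3 rad)).
It fails at once if the tin is pushed more than 20 mm from its place or tipped over (not (distance of tin_c from where it was at the start of the episode below 0.02 m and angle between tin_c's own z axis and vertical below 0.3 rad)).
It also fails if it takes over 106 s, if anything falls off the work surface, if the arm or the gripper's body presses on something with over 40 N, if the wrist force passes 120 N, or if a joint passes its speed limit or range.

## Working session

There is one attempt and no reset: what is moved stays moved. The work goes in short steps, Python scripts to look and compute and a tool call to move; the robot and the scene stay as the last step left them, time stands still between calls to the robot, and variables do not carry over. Pictures are saved under pics/ and viewed, on a budget of 14 in all, crops included, one or two more only if the job needs it, and the job is handed in when it is done.

Besides the shell and the picture viewer there is one more tool, called after "Call:" by a JSON object that holds its "name" and its "arguments", one argument or row to a line. servo_tool: Moves the arm, as the interface text tells. Its arguments: {"type":"object","properties":{"increments":{"type":"array"},"grip":{"type":"number"},"force":{"type":"number"}},"required":["increments"]}

```bash
ls; mkdir -p pics; python3 - <<'E'
from cell import *
import cv2,numpy as np
np.set_printoptions(precision=4,suppress=True)
for n in("scene","top"):
    im=capture(n); cv2.imwrite(f"pics/{n}0.png",im[:,:,::-1]); print(n,calibration(n))
print(get_state())
E
```

```text
pics
scene {'fov_y': 49.68451204268447, 'cx': 317.04513772365215, 'cy': 199.79152324936152, 'R': array([[-0.8699,  0.4932,  0.0081],
       [ 0.3527,  0.6335, -0.6887],
       [-0.3448, -0.5962, -0.725 ]]), 't': array([ 0.445 , -0.1302,  1.3229])}
top {'fov_y': 51.20910229615793, 'cx': 317.309997506297, 'cy': 194.30740712261402, 'R': array([[-0.0045, -0.9999, -0.0152],
       [-0.9883,  0.0068, -0.1525],
       [ 0.1526,  0.0143, -0.9882]]), 't': array([0.0102, 0.5396, 1.1378])}
{'t': 0.1, 'joints': array([ 1.0582,  0.6292,  0.0385,  1.5183, -0.027 ,  0.9963, -0.02  ]), 'qd': array([ 0.0014, -0.0011, -0.0009, -0.0031,  0.0005,  0.0004, -0.0003]), 'tau': array([  0.0037, -56.4545,   1.231 , -19.3975,   0.0115,   0.0053,
         0.    ]), 'tool_pos': array([ 0.2806, -0.5857,  0.2305]), 'orientation': array([ 1.974 ,  0.4502, -1.9747]), 'force': array([ 0.5286, -0.1953,  0.253 ]), 'moment': array([ 0.0221, -0.0523,  0.0316]), 'grip_width': 0.0852042241950431}
```

View pics/top0.png

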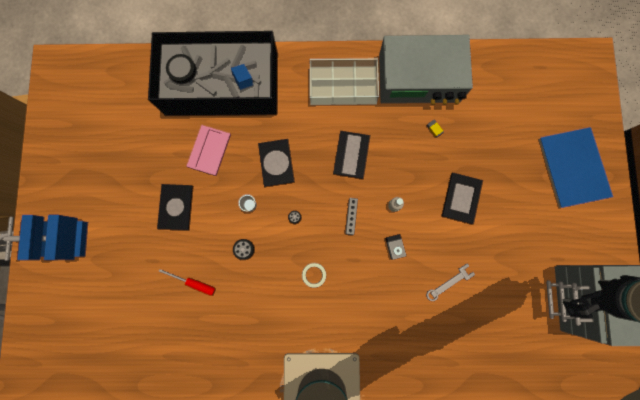

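View pics/scene0.png

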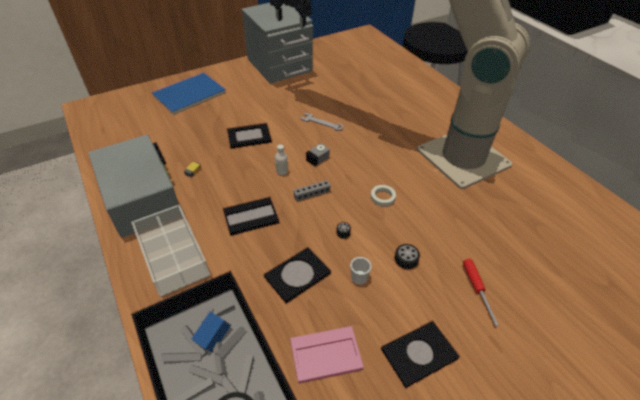

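```bash
cat > h.py <<'E'
from cell import *
import cv2,numpy as np
from scipy.spatial.transform import Rotation as Ro
np.set_printoptions(precision=4,suppress=True)
def ray(n,u,v,z):
    c=calibration(n); f=200/np.tan(np.radians(c["fov_y"]/2)); R=np.array(c["R"]); t=np.array(c["t"])
    C=-R.T@t; d=R.T@np.array([(u-c["cx"])/f,(v-c["cy"])/f,1]); return C+d*(z-C[2])/d[2]
def mask(im,kind):
    h=cv2.cvtColor(im,cv2.COLOR_RGB2HSV); S,V=h[:,:,1].astype(int),h[:,:,2].astype(int)
    m={"any":(S<100)|(V<50),"floor":(S<60)&(V>110),"dark":(V<60)}[kind]
    return m.astype(np.uint8)
def blob(im,kind,u,v,n="top",r=28):
    "contour nearest (u,v): centroid, min-area rect"
    m=mask(im,kind); w=np.zeros_like(m); w[int(v)-r:int(v)+r,int(u)-r:int(u)+r]=1
    cs,_=cv2.findContours(m*w,cv2.RETR_EXTERNAL,cv2.CHAIN_APPROX_NONE)
    cs=[c for c in cs if cv2.contourArea(c)>25]
    def cen(c):
        M=cv2.moments(c); return np.array([M["m10"],M["m01"]])/M["m00"]
    c=min(cs,key=lambda c:np.hypot(*(cen(c)-[u,v]))); return c,cen(c)
def measure(im,kind,u,v,z,n="top",r=28):
    c,p=blob(im,kind,u,v,n,r)
    W=np.array([ray(n,*q,z)[:2] for q in c[:,0]]).astype(np.float32)*1000
    (_,sz,_)=rect=cv2.minAreaRect(W); b=cv2.boxPoints(rect); e=[b[1]-b[0],b[2]-b[1]]
    L=max(e,key=np.linalg.norm); yaw=np.degrees(np.arctan2(L[1],L[0]))%180
    return ray(n,*p,z),sorted(sz),yaw,c
def plan(x,y,z,jaw=None):
    "increments (tool units) to world TCP x,y,z with jaw line at angle jaw (deg)"
    s=get_state(); R=Ro.from_rotvec(s["orientation"]).as_matrix()
    d=R.T@(np.array([x,y,z])-s["tool_pos"])/0.25
    Y=R[:,1]; now=np.degrees(np.arctan2(Y[1],Y[0])); tw=0
    if jaw is not None: tw=-((jaw-now+90)%180-90)/360   # tool x down
    print("shift",d,"twist %.4f"%tw,"jaw now %.1f"%now,"tilt",R[:,0],"j7 %.2f"%s["joints"][6])
E
cat > m.py <<'E'
from h import *
im=capture("top"); big=cv2.resize(im[120:280,140:500],None,fx=2.2,fy=2.2,interpolation=cv2.INTER_CUBIC)
for nm,k,u,v,z,r in [("big","any",243,249,.014,18),("small","any",294,217,.013,13),("motor","any",396,247,.017,20),("beam","any",351,216,.014,24),
 ("A","floor",276,162,.006,25),("B","floor",175,207,.006,25),("C","floor",462,198,.006,25),("D","floor",352,155,.006,25),
 ("trA","dark",276,162,.014,34),("trB","dark",175,207,.014,34),("trC","dark",462,198,.014,34),("trD","dark",352,155,.014,34),
 ("glue","any",397,204,.05,22),("tin","any",246,203,.025,18)]:
    p,sz,yaw,c=measure(im,k,u,v,z,"top",r); print(nm,p,"size",np.round(sz),"yaw %.1f"%yaw,"reach %.3f"%np.hypot(*p[:2]))
    cv2.polylines(big,[((c-[140,120]+.5)*2.2).astype(np.int32)],True,(0,255,0) if k!="dark" else (255,0,255))
cv2.imwrite("pics/m.png",big[:,:,::-1])
plan(.281,-.586,.231,0)
E
python3 m.py
```

```text
big [0.3879 0.2185 0.014 ] size [51. 57.] yaw 89.7 reach 0.445
small [0.4794 0.0744 0.013 ] size [32. 32.] yaw 89.7 reach 0.485
motor [ 0.3919 -0.2124  0.017 ] size [43. 61.] yaw 13.7 reach 0.446
beam [ 0.4801 -0.0892  0.014 ] size [ 24. 105.] yaw 173.3 reach 0.488
A [0.6412 0.13   0.006 ] size [69. 71.] yaw 89.6 reach 0.654
B [0.5114 0.4234 0.006 ] size [47. 47.] yaw 89.6 reach 0.664
C [ 0.5316 -0.4111  0.006 ] size [52. 77.] yaw 164.7 reach 0.672
D [ 0.6636 -0.093   0.006 ] size [ 38. 118.] yaw 170.2 reach 0.670
trA [0.6388 0.129  0.014 ] size [ 87. 131.] yaw 8.5 reach 0.652
trB [0.5098 0.4202 0.014 ] size [ 90. 130.] yaw 177.3 reach 0.661
trC [ 0.5303 -0.4071  0.014 ] size [ 90. 131.] yaw 164.4 reach 0.669
trD [ 0.6611 -0.0923  0.014 ] size [ 86. 132.] yaw 170.2 reach 0.668
glue [ 0.5102 -0.2113  0.05  ] size [37. 39.] yaw 88.2 reach 0.552
tin [0.5191 0.2094 0.025 ] size [48. 50.] yaw 45.5 reach 0.560
shift [-0.0016  0.0014 -0.0007] twist -0.1789 jaw now -64.4 tilt [-0.0006  0.0013 -1.    ] j7 -0.02
```

View pics/m.png

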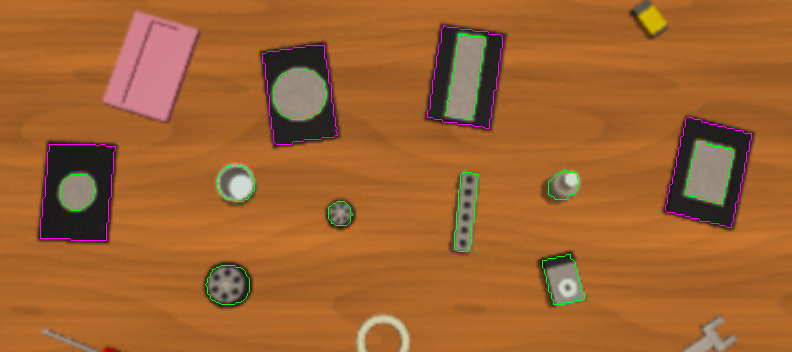

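```bash
python3 - <<'E'
from h import *
plan(.392,-.2125,.12,103.7)
plan(.392,-.2125,.010,103.7)
E
```

```text
shift [ 0.4441 -1.1534 -1.0466] twist 0.0331 jaw now -64.4 tilt [-0.0006  0.0013 -1.    ] j7 -0.02
shift [ 0.8841 -1.1528 -1.0466] twist 0.0331 jaw now -64.4 tilt [-0.0006  0.0013 -1.    ] j7 -0.02
```

Call:
{"name": "servo_tool", "arguments": {
  "increments": [
    [[0.2, -0.5, -0.45], 0.033],
    [[0.4, -0.99, -0.9], 0.033],
    [[0.4, -0.99, -0.9], 0.033],
    [[0.4, -0.99, -0.9], 0.033],
    [[0.4, -0.99, -0.9], 0.033],
    [[0.4, -0.99, -0.9], 0.033],
    [[0.4, -0.99, -0.9], 0.033],
    [[0.4, -0.99, -0.9], 0.033]
  ],
  "grip": 1,
  "force": 40
}}

```text
t: 1.15
tool_pos: [0.3767, -0.2661, 0.1311]
orientation: [2.094, 0.252, -2.095]
force: [0.7, -0.9, -1.0]
grip_width: 0.0853
```

```bash
python3 - <<'E'
from h import *
print(get_state()["tool_pos"],get_state()["t"])
plan(.392,-.2125,.12,103.7)
plan(.392,-.2125,.010,103.7)
im=capture("top");cv2.imwrite("pics/a.png",cv2.resize(im[150:310,300:500],None,fx=3,fy=3)[:,:,::-1])
im=capture("scene");cv2.imwrite("pics/as.png",im[:,:,::-1])
E
```

```text
[ 0.3767 -0.2661  0.1311] 1.15
shift [ 0.0446 -0.1938 -0.1102] twist 0.0000 jaw now -76.3 tilt [-0.0003  0.0003 -1.    ] j7 -0.68
shift [ 0.4846 -0.1937 -0.1103] twist 0.0000 jaw now -76.3 tilt [-0.0003  0.0003 -1.    ] j7 -0.68
```

Call:
{"name": "servo_tool", "arguments": {
  "increments": [
    [[0.045, -0.194, -0.11], 0],
    [[0.045, -0.194, -0.11], 0],
    [[0.045, -0.194, -0.11], 0],
    [[0.2, -0.194, -0.11], 0],
    [[0.28, -0.194, -0.11], 0],
    [[0.28, -0.194, -0.11], 0],
    [[0.28, -0.194, -0.11], 0]
  ]
}}

```text
t: 2.12
tool_pos: [0.3919, -0.2145, 0.0619]
orientation: [2.097, 0.247, -2.095]
force: [0.8, -0.6, 0.5]
grip_width: 0.0853
```

```bash
python3 - <<'E'
from h import *
print(get_state()["tool_pos"],get_state()["t"])
plan(.392,-.2125,.010,103.7)
im=capture("scene");cv2.imwrite("pics/as.png",cv2.resize(im[100:220,230:390],None,fx=4,fy=4)[:,:,::-1])
E
```

```text
[ 0.3919 -0.2145  0.0619] 2.125
shift [ 0.2077 -0.0078 -0.0019] twist -0.0006 jaw now -76.5 tilt [ 0.001  -0.0009 -1.    ] j7 -0.76
```

View pics/as.png

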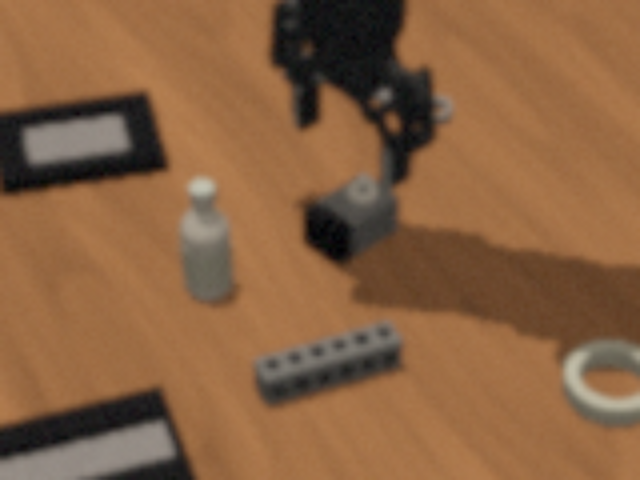

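The open fingers (crop 305,110 and 397,170) straddle the motor (350,215), clear of the bottle (207,240). I'll go down and close.

Call:
{"name": "servo_tool", "arguments": {
  "increments": [
    [[0.1, -0.008, -0.002], 0],
    [[0.2, -0.008, -0.002], 0],
    [[0.208, -0.008, -0.002], 0],
    [[0.208, -0.008, -0.002], 0]
  ]
}}

```text
t: 2.68
tool_pos: [0.3925, -0.2123, 0.0102]
orientation: [2.097, 0.246, -2.095]
force: [0.5, -0.6, 0.0]
grip_width: 0.0854
```

Call:
{"name": "servo_tool", "arguments": {
  "increments": [
    [[0, 0, 0], 0],
    [[0, 0, 0], 0],
    [[0, 0, 0], 0],
    [[0, 0, 0], 0],
    [[0, 0, 0], 0],
    [[0, 0, 0], 0]
  ],
  "grip": -1
}}

```text
t: 3.42
tool_pos: [0.3929, -0.2123, 0.011]
orientation: [2.099, 0.246, -2.093]
force: [0.7, 0.2, 5.8]
grip_width: 0.0393
```

Call:
{"name": "servo_tool", "arguments": {
  "increments": [
    [[-0.1, 0, 0], 0],
    [[-0.3, 0, 0], 0],
    [[-0.5, 0, 0], 0],
    [[-0.5, 0, 0], 0],
    [[-0.5, 0, 0], 0]
  ]
}}

```text
t: 4.05
tool_pos: [0.3923, -0.2115, 0.1358]
orientation: [2.099, 0.248, -2.094]
force: [-0.1, -0.6, -0.8]
grip_width: 0.0395
```

```bash
python3 - <<'E'
from h import *
print(get_state()["tool_pos"],get_state()["t"])
plan(.531,-.4095,.1,74.6)
plan(.531,-.4095,.04,74.6)
im=capture("scene");cv2.imwrite("pics/b.png",cv2.resize(im[60:220,210,][None] if 0 else im[60:220,200:400],None,fx=3,fy=3)[:,:,::-1])
E
```

```text
[ 0.3923 -0.2115  0.1358] 4.05
shift [ 0.1447  0.8996 -0.3542] twist 0.0803 jaw now -76.5 tilt [ 0.0026 -0.0002 -1.    ] j7 -0.17
shift [ 0.3847  0.8994 -0.3536] twist 0.0803 jaw now -76.5 tilt [ 0.0026 -0.0002 -1.    ] j7 -0.17
```

View pics/b.png

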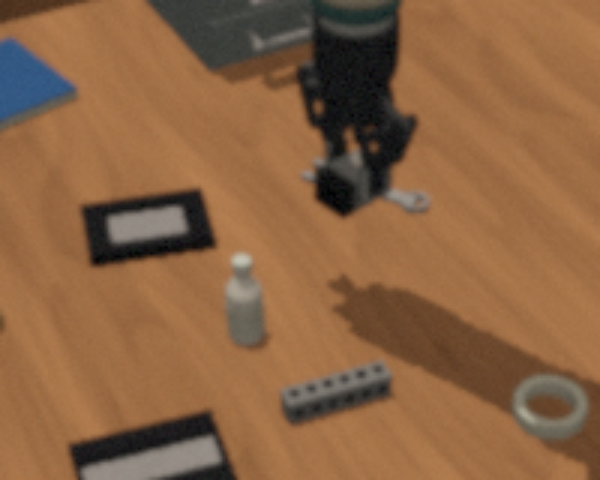

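Motor is held level (crop 345,185). Carry it to tray C.

Call:
{"name": "servo_tool", "arguments": {
  "increments": [
    [[0, 0.2, -0.08], 0.02],
    [[0, 0.4, -0.16], 0.04],
    [[0, 0.65, -0.25], 0.08],
    [[0, 0.9, -0.354], 0.08],
    [[0.1, 0.9, -0.354], 0.08],
    [[0.145, 0.9, -0.354], 0.08],
    [[0.3, 0.9, -0.354], 0.08],
    [[0.36, 0.9, -0.354], 0.08],
    [[0.36, 0.9, -0.354], 0.08],
    [[0.36, 0.9, -0.354], 0.08]
  ]
}}

```text
t: 5.35
tool_pos: [0.531, -0.4101, 0.0467]
orientation: [-2.082, 0.28, 2.076]
force: [-0.3, 0.6, 0.0]
grip_width: 0.0396
```

```bash
python3 - <<'E'
from h import *
print(get_state()["tool_pos"],get_state()["t"])
plan(.531,-.4095,.018,74.6)
im=capture("scene");im2=capture("top");cv2.imwrite("pics/c.png",np.hstack([cv2.resize(im[70:190,190:310],None,fx=3.3,fy=3.3),cv2.resize(im2[140:260,400:520],None,fx=3.3,fy=3.3)])[:,:,::-1])
E
```

```text
[ 0.531  -0.4101  0.0467] 5.35
shift [ 0.1149 -0.0024  0.0008] twist 0.0002 jaw now -105.3 tilt [ 0.0026 -0.001  -1.    ] j7 -0.54
```

View pics/c.png

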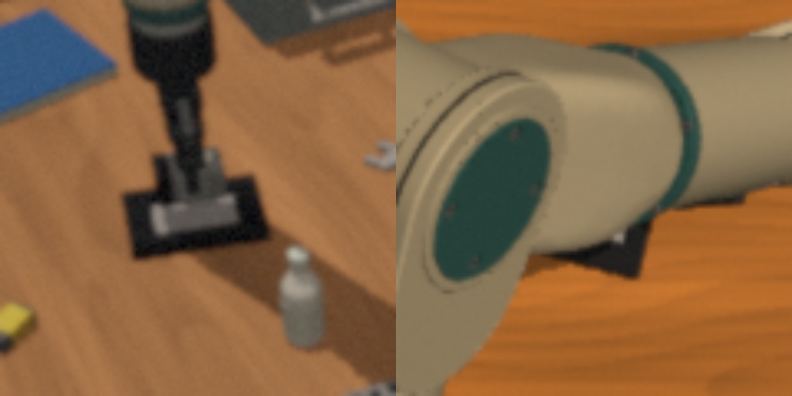

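Left half: the motor hangs over tray C's pocket (195,190); the arm hides the top view. Lower and release.

Call:
{"name": "servo_tool", "arguments": {
  "increments": [
    [[0.06, -0.002, 0.001], 0],
    [[0.1, -0.002, 0.001], 0],
    [[0.115, -0.002, 0.001], 0],
    [[0.115, -0.002, 0.001], 0],
    [[0.115, -0.002, 0.001], 0]
  ]
}}

```text
t: 6.08
tool_pos: [0.5312, -0.4098, 0.0182]
orientation: [-2.083, 0.281, 2.076]
force: [0.5, -0.5, -0.5]
grip_width: 0.0385
```

Call:
{"name": "servo_tool", "arguments": {
  "increments": [
    [[0, 0, 0], 0],
    [[0, 0, 0], 0],
    [[0, 0, 0], 0],
    [[0, 0, 0], 0]
  ],
  "grip": 0.6
}}

```text
t: 6.58
tool_pos: [0.5313, -0.4099, 0.0183]
orientation: [-2.083, 0.281, 2.075]
force: [0.3, 0.4, 0.1]
grip_width: 0.0685
```

Call:
{"name": "servo_tool", "arguments": {
  "increments": [
    [[-0.1, 0, 0], 0],
    [[-0.3, 0, 0], 0],
    [[-0.5, 0, 0], 0],
    [[-0.5, 0, 0], 0],
    [[-0.5, 0, 0], 0]
  ],
  "grip": 1
}}

```text
t: 7.2
tool_pos: [0.531, -0.4094, 0.1442]
orientation: [-2.084, 0.281, 2.074]
force: [1.3, -0.4, -0.6]
grip_width: 0.0855
```

```bash
python3 - <<'E'
from h import *
print(get_state()["tool_pos"],get_state()["t"])
plan(.480,-.089,.15,83.3)
E
```

```text
[ 0.531  -0.4094  0.1442] 7.2
shift [-0.026  -1.1823  0.5351] twist -0.0239 jaw now -105.3 tilt [ 0.0044 -0.0016 -1.    ] j7 -0.61
```

Call:
{"name": "servo_tool", "arguments": {
  "increments": [
    [[-0.1, -0.25, 0.11], 0],
    [[-0.1, -0.5, 0.22], -0.024],
    [[-0.1, -0.75, 0.33], -0.024],
    [[-0.1, -0.99, 0.44], -0.024],
    [[-0.05, -0.99, 0.53], -0.024],
    [[-0.03, -0.99, 0.535], -0.024],
    [[-0.03, -0.99, 0.535], -0.024]
  ]
}}

```text
t: 8.07
tool_pos: [0.4672, -0.1357, 0.1506]
orientation: [-2.166, 0.128, 2.158]
force: [-0.5, 0.0, -0.1]
grip_width: 0.0856
```

```bash
python3 - <<'E'
from h import *
print(get_state()["tool_pos"],get_state()["t"])
plan(.480,-.089,.01,83.3)
im=capture("scene");im2=capture("top");cv2.imwrite("pics/d.png",np.hstack([cv2.resize(im[70:230,190:350],None,fx=2.5,fy=2.5),cv2.resize(im2[140:300,360:520],None,fx=2.5,fy=2.5)])[:,:,::-1])
E
```

```text
[ 0.4672 -0.1357  0.1506] 8.075
shift [ 0.5621 -0.1925 -0.0271] twist 0.0000 jaw now -96.7 tilt [ 0.0035 -0.0021 -1.    ] j7 -0.67
```

View pics/d.png

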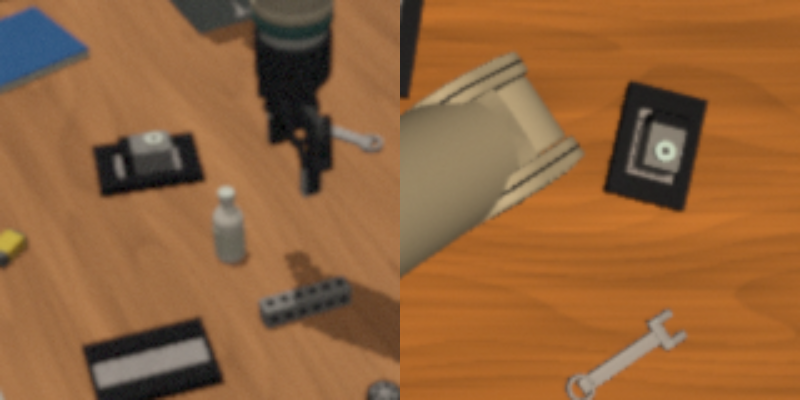

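Motor sits in tray C (top crop 663,148; pocket floor shows around it). Next, the beam.

Call:
{"name": "servo_tool", "arguments": {
  "increments": [
    [[0.1, -0.19, -0.027], 0],
    [[0.2, -0.192, -0.027], 0],
    [[0.3, -0.192, -0.027], 0],
    [[0.45, -0.192, -0.027], 0],
    [[0.53, -0.192, -0.027], 0],
    [[0.56, -0.192, -0.027], 0],
    [[0.562, -0.192, -0.027], 0],
    [[0.562, -0.192, -0.027], 0]
  ],
  "grip": 0.4
}}

```text
t: 9.18
tool_pos: [0.4816, -0.0908, 0.0112]
orientation: [-2.169, 0.131, 2.155]
force: [-0.5, 0.6, 0.6]
grip_width: 0.0601
```

Call:
{"name": "servo_tool", "arguments": {
  "increments": [
    [[0, 0, 0], 0],
    [[0, 0, 0], 0],
    [[0, 0, 0], 0],
    [[0, 0, 0], 0],
    [[0, 0, 0], 0]
  ],
  "grip": -1
}}

```text
t: 9.8
tool_pos: [0.482, -0.0907, 0.0119]
orientation: [-2.17, 0.131, 2.154]
force: [0.0, -0.2, 5.3]
grip_width: 0.0231
```

Call:
{"name": "servo_tool", "arguments": {
  "increments": [
    [[-0.1, 0, 0], 0],
    [[-0.3, 0, 0], 0],
    [[-0.5, 0, 0], 0],
    [[-0.5, 0, 0], 0],
    [[-0.5, 0, 0], 0]
  ]
}}

```text
t: 10.42
tool_pos: [0.4807, -0.0895, 0.1365]
orientation: [-2.17, 0.129, 2.154]
force: [0.3, -0.2, -1.4]
grip_width: 0.0231
```

```bash
python3 - <<'E'
from h import *
print(get_state()["tool_pos"],get_state()["t"])
plan(.6625,-.0927,.08,80.2)
im2=capture("top")
for z in (.006,.014+.006+.008): 
  p,sz,yaw,c=measure(im2,"any",462,198,.012,"top",34); 
print("tray+motor",p,sz)
# motor output disc (white), top at 6+39 mm
h=cv2.cvtColor(im2,cv2.COLOR_RGB2HSV); m=((h[:,:,2]>195)&(h[:,:,1]<60)); ys,xs=np.nonzero(m[170:225,440:490]); print("disc",len(xs),ray("top",xs.mean()+440,ys.mean()+170,.045))
im=capture("scene");cv2.imwrite("pics/e.png",cv2.resize(im[100:280,200:400],None,fx=3,fy=3)[:,:,::-1])
E
```

```text
[ 0.4807 -0.0895  0.1365] 10.425
shift [ 0.231  -0.0726 -0.722 ] twist 0.0086 jaw now -96.7 tilt [ 0.0069 -0.0023 -1.    ] j7 -0.77
tray+motor [ 0.5306 -0.4078  0.012 ] [89.69696807861328, 129.89254760742188]
disc 32 [ 0.5201 -0.4077  0.045 ]
```

View pics/e.png

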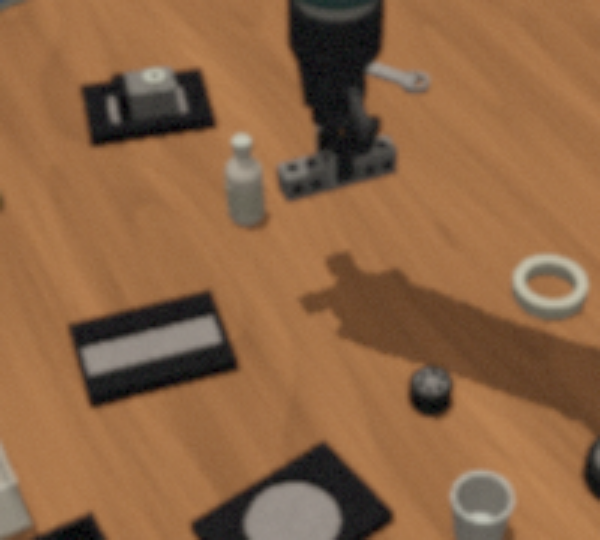

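Disc check puts the motor within ~2 mm of its pocket. The beam is held centrally and level (crop 337,165). Now to tray D.

Call:
{"name": "servo_tool", "arguments": {
  "increments": [
    [[0, -0.02, -0.2], 0.008],
    [[0, -0.04, -0.4], 0.008],
    [[0, -0.072, -0.6], 0.008],
    [[0, -0.072, -0.722], 0.008],
    [[0.1, -0.072, -0.722], 0.009],
    [[0.231, -0.072, -0.722], 0.009],
    [[0.35, -0.072, -0.722], 0.009],
    [[0.43, -0.072, -0.722], 0.009],
    [[0.45, -0.072, -0.722], 0.009],
    [[0.45, -0.072, -0.722], 0.009]
  ]
}}

```text
t: 11.78
tool_pos: [0.6623, -0.0936, 0.0243]
orientation: [-2.137, 0.189, 2.125]
force: [-0.4, -0.9, 0.4]
grip_width: 0.0233
```

```bash
python3 - <<'E'
from h import *
print(get_state()["tool_pos"],get_state()["t"])
plan(.6625,-.0927,.0185,80.2)
E
```

```text
[ 0.6623 -0.0936  0.0243] 11.775
shift [ 0.0231 -0.0039 -0.0002] twist -0.0005 jaw now -100.0 tilt [ 0.0052 -0.0027 -1.    ] j7 -0.94
```

Call:
{"name": "servo_tool", "arguments": {
  "increments": [
    [[0.023, -0.004, 0], 0],
    [[0.023, -0.004, 0], 0],
    [[0.023, -0.004, 0], 0]
  ]
}}

```text
t: 12.15
tool_pos: [0.6628, -0.0926, 0.019]
orientation: [-2.138, 0.188, 2.125]
force: [0.1, 0.7, -0.8]
grip_width: 0.023
```

Call:
{"name": "servo_tool", "arguments": {
  "increments": [
    [[0, 0, 0], 0],
    [[0, 0, 0], 0],
    [[0, 0, 0], 0],
    [[0, 0, 0], 0]
  ],
  "grip": 0.2
}}

```text
t: 12.65
tool_pos: [0.6628, -0.0926, 0.019]
orientation: [-2.138, 0.188, 2.125]
force: [0.2, -0.2, 0.5]
grip_width: 0.0514
```

Call:
{"name": "servo_tool", "arguments": {
  "increments": [
    [[-0.1, 0, 0], 0],
    [[-0.3, 0, 0], 0],
    [[-0.5, 0, 0], 0],
    [[-0.5, 0, 0], 0],
    [[-0.5, 0, 0], 0]
  ]
}}

```text
t: 13.28
tool_pos: [0.662, -0.092, 0.145]
orientation: [-2.139, 0.188, 2.123]
force: [0.4, 0.3, -0.5]
grip_width: 0.0512
```

```bash
python3 - <<'E'
from h import *
print(get_state()["tool_pos"],get_state()["t"])
plan(.4795,.0744,.14)
E
```

```text
[ 0.662 -0.092  0.145] 13.275
shift [ 0.0135 -0.529   0.8345] twist 0.0000 jaw now -100.0 tilt [ 0.0069 -0.0021 -1.    ] j7 -1.04
```

Call:
{"name": "servo_tool", "arguments": {
  "increments": [
    [[0, -0.13, 0.2], 0],
    [[0, -0.26, 0.42], 0],
    [[0, -0.4, 0.63], 0],
    [[0, -0.529, 0.834], 0],
    [[0, -0.529, 0.834], 0],
    [[0.0, -0.529, 0.834], 0],
    [[0.0, -0.529, 0.834], 0],
    [[0.2, -0.529, 0.834], 0],
    [[0.3, -0.529, 0.834], 0],
    [[0.3, -0.529, 0.834], 0]
  ],
  "grip": 0.7
}}

```text
t: 14.52
tool_pos: [0.4797, 0.0727, 0.067]
orientation: [-2.135, 0.192, 2.126]
force: [-0.0, -0.4, -0.3]
grip_width: 0.0731
```

```bash
python3 - <<'E'
from h import *
print(get_state()["tool_pos"],get_state()["t"])
plan(.4795,.0744,.01)
im=capture("scene");im2=capture("top");cv2.imwrite("pics/f.png",np.hstack([cv2.resize(im[130:290,220:380],None,fx=2.5,fy=2.5),cv2.resize(im2[120:280,240:400],None,fx=2.5,fy=2.5)])[:,:,::-1])
E
```

```text
[0.4797 0.0727 0.067 ] 14.525
shift [ 0.2282 -0.0071  0.0031] twist 0.0000 jaw now -100.1 tilt [ 0.004  -0.0032 -1.    ] j7 -0.98
```

View pics/f.png

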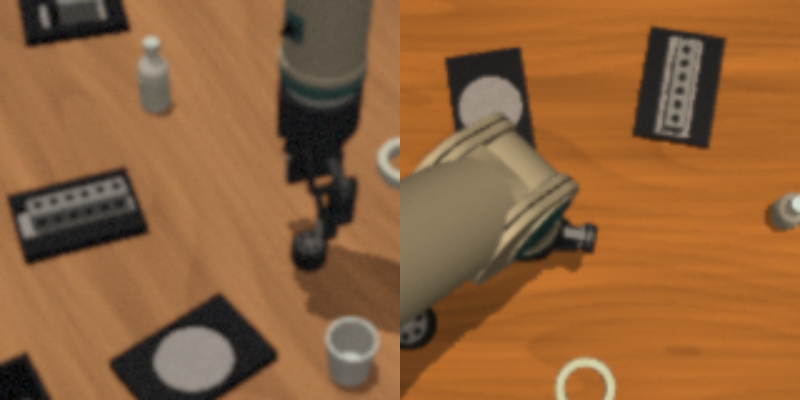

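Beam lies in its pocket (top crop 683,85). Fingers straddle the small wheel (scene crop 308,250). Grip it.

Call:
{"name": "servo_tool", "arguments": {
  "increments": [
    [[0.1, -0.007, 0.003], 0],
    [[0.2, -0.007, 0.003], 0],
    [[0.228, -0.007, 0.003], 0],
    [[0.228, -0.007, 0.003], 0],
    [[0.228, -0.007, 0.003], 0]
  ]
}}

```text
t: 15.25
tool_pos: [0.4818, 0.0745, 0.0128]
orientation: [-2.14, 0.19, 2.12]
force: [0.1, -0.8, 0.2]
grip_width: 0.0727
```

Call:
{"name": "servo_tool", "arguments": {
  "increments": [
    [[0, 0, 0], 0],
    [[0, 0, 0], 0],
    [[0, 0, 0], 0],
    [[0, 0, 0], 0],
    [[0, 0, 0], 0]
  ],
  "grip": -1
}}

```text
t: 15.88
tool_pos: [0.4822, 0.0747, 0.0136]
orientation: [-2.141, 0.19, 2.118]
force: [-0.2, 0.2, 6.7]
grip_width: 0.0361
```

Call:
{"name": "servo_tool", "arguments": {
  "increments": [
    [[-0.1, 0, 0], 0],
    [[-0.3, 0, 0], 0],
    [[-0.5, 0, 0], 0],
    [[-0.6, 0, 0], 0],
    [[-0.6, 0, 0], 0]
  ]
}}

```text
t: 16.5
tool_pos: [0.4816, 0.0753, 0.1652]
orientation: [-2.145, 0.187, 2.114]
force: [0.1, 0.6, 0.2]
grip_width: 0.0358
```

```bash
python3 - <<'E'
from h import *
print(get_state()["tool_pos"],get_state()["t"])
plan(.5105,.4218,.16); plan(.5105,.4218,.16,70)
im=capture("scene");cv2.imwrite("pics/g.png",cv2.resize(im[100:290,250:450],None,fx=3,fy=3)[:,:,::-1])
E
```

```text
[0.4816 0.0753 0.1652] 16.5
shift [ 0.0205 -1.3846  0.1287] twist 0.0000 jaw now -100.1 tilt [ 0.0141 -0.0012 -0.9999] j7 -1.20
shift [ 0.0205 -1.3846  0.1287] twist 0.0276 jaw now -100.1 tilt [ 0.0141 -0.0012 -0.9999] j7 -1.20
```

View pics/g.png

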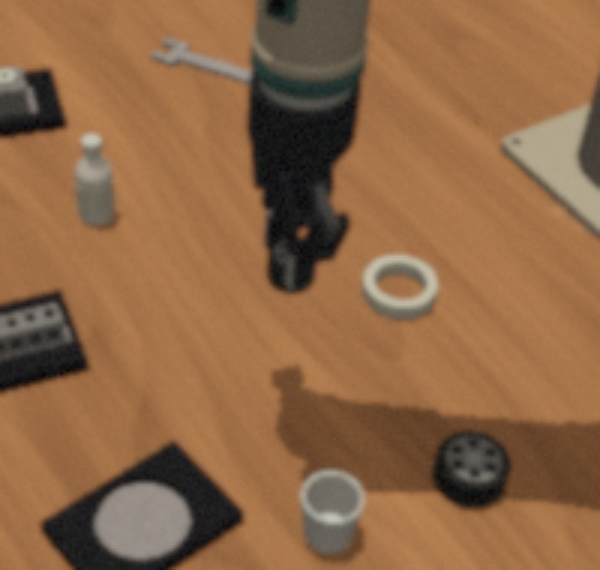

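Small wheel held (crop 290,265). Carry it to tray B, well above the tin.

Call:
{"name": "servo_tool", "arguments": {
  "increments": [
    [[0, -0.2, 0.02], 0],
    [[0, -0.4, 0.04], 0],
    [[0, -0.65, 0.06], 0],
    [[0, -0.9, 0.08], 0],
    [[0, -0.99, 0.092], 0],
    [[0, -0.99, 0.092], 0],
    [[0, -0.99, 0.092], 0],
    [[0, -0.99, 0.092], 0]
  ]
}}

```text
t: 17.55
tool_pos: [0.5015, 0.3211, 0.1637]
orientation: [-2.14, 0.192, 2.116]
force: [0.5, -0.6, -1.3]
grip_width: 0.0361
```

```bash
python3 - <<'E'
from h import *
print(get_state()["tool_pos"],get_state()["t"])
plan(.5105,.4218,.06); plan(.5105,.4218,.06,100)
E
```

```text
[0.5015 0.3211 0.1637] 17.55
shift [ 0.4144 -0.4028  0.0408] twist 0.0000 jaw now -100.2 tilt [ 0.0111 -0.0021 -0.9999] j7 -1.68
shift [ 0.4144 -0.4028  0.0408] twist -0.0562 jaw now -100.2 tilt [ 0.0111 -0.0021 -0.9999] j7 -1.68
```

Call:
{"name": "servo_tool", "arguments": {
  "increments": [
    [[0, -0.2, 0.02], 0],
    [[0, -0.403, 0.04], 0],
    [[0.1, -0.403, 0.04], 0],
    [[0.25, -0.403, 0.041], 0],
    [[0.4, -0.403, 0.041], 0],
    [[0.5, -0.403, 0.041], 0],
    [[0.53, -0.403, 0.041], 0],
    [[0.53, -0.403, 0.041], 0],
    [[0.53, -0.403, 0.041], 0]
  ]
}}

```text
t: 18.68
tool_pos: [0.5118, 0.4222, 0.0326]
orientation: [-2.142, 0.19, 2.114]
force: [-0.0, 0.3, -0.2]
grip_width: 0.036
```

```bash
python3 - <<'E'
from h import *
print(get_state()["tool_pos"],get_state()["t"])
plan(.5105,.4218,.0205)
E
```

```text
[0.5118 0.4222 0.0326] 18.675
shift [0.0484 0.0024 0.0055] twist 0.0000 jaw now -100.2 tilt [ 0.0132 -0.0009 -0.9999] j7 -1.75
```

Call:
{"name": "servo_tool", "arguments": {
  "increments": [
    [[0.03, 0.002, 0.005], 0],
    [[0.048, 0.002, 0.006], 0],
    [[0.048, 0.002, 0.006], 0],
    [[0.048, 0.002, 0.006], 0]
  ]
}}

```text
t: 19.18
tool_pos: [0.5105, 0.4219, 0.0206]
orientation: [-2.142, 0.19, 2.113]
force: [-0.1, -0.0, 0.8]
grip_width: 0.0361
```

Call:
{"name": "servo_tool", "arguments": {
  "increments": [
    [[0, 0, 0], 0],
    [[0, 0, 0], 0],
    [[0, 0, 0], 0],
    [[0, 0, 0], 0]
  ],
  "grip": 0.5
}}

```text
t: 19.68
tool_pos: [0.5105, 0.4219, 0.0206]
orientation: [-2.142, 0.19, 2.113]
force: [0.7, -0.1, 0.2]
grip_width: 0.0639
```

Call:
{"name": "servo_tool", "arguments": {
  "increments": [
    [[-0.1, 0, 0], 0],
    [[-0.3, 0, 0], 0],
    [[-0.5, 0, 0], 0],
    [[-0.5, 0, 0], 0],
    [[-0.5, 0, 0], 0]
  ],
  "grip": 1
}}

```text
t: 20.3
tool_pos: [0.5086, 0.4222, 0.1466]
orientation: [-2.142, 0.189, 2.113]
force: [-0.1, -0.1, -1.1]
grip_width: 0.085
```

```bash
python3 - <<'E'
from h import *
print(get_state()["tool_pos"],get_state()["t"])
im=capture("scene"); 
# big wheel in scene view: silhouette centre at mid-height
p,sz,yaw,c=measure(im,"any",407,256,.014,"scene",20); print("big scene",p,sz)
plan(.388,.2185,.14); plan(.388,.2185,.14,120);plan(.388,.2185,.14,60)
E
```

```text
[0.5086 0.4222 0.1466] 20.3
big scene [0.3826 0.2318 0.014 ] [71.77774047851562, 87.68101501464844]
shift [0.0169 0.8866 0.3283] twist 0.0000 jaw now -100.2 tilt [ 0.0123 -0.0009 -0.9999] j7 -1.84
shift [0.0169 0.8866 0.3283] twist -0.1118 jaw now -100.2 tilt [ 0.0123 -0.0009 -0.9999] j7 -1.84
shift [0.0169 0.8866 0.3283] twist 0.0549 jaw now -100.2 tilt [ 0.0123 -0.0009 -0.9999] j7 -1.84
```

Call:
{"name": "servo_tool", "arguments": {
  "increments": [
    [[0, 0.2, 0.08], 0],
    [[0, 0.44, 0.16], 0],
    [[0, 0.66, 0.24], 0],
    [[0, 0.886, 0.328], 0],
    [[0, 0.886, 0.328], 0],
    [[0, 0.886, 0.328], 0],
    [[0.15, 0.886, 0.328], 0],
    [[0.22, 0.886, 0.328], 0],
    [[0.22, 0.886, 0.328], 0],
    [[0.22, 0.886, 0.328], 0]
  ]
}}

```text
t: 21.6
tool_pos: [0.3896, 0.2191, 0.0894]
orientation: [-2.142, 0.189, 2.114]
force: [-0.7, 0.7, -1.1]
grip_width: 0.0855
```

```bash
python3 - <<'E'
from h import *
print(get_state()["tool_pos"],get_state()["t"])
plan(.388,.2185,.008)
im=capture("scene");im2=capture("top");cv2.imwrite("pics/i.png",np.hstack([cv2.resize(im[180:380,300:500],None,fx=2,fy=2),cv2.resize(im2[120:320,140:340],None,fx=2,fy=2)])[:,:,::-1])
E
```

```text
[0.3896 0.2191 0.0894] 21.6
shift [0.3255 0.0041 0.01  ] twist 0.0000 jaw now -100.2 tilt [ 0.0132 -0.0009 -0.9999] j7 -1.33
```

View pics/i.png

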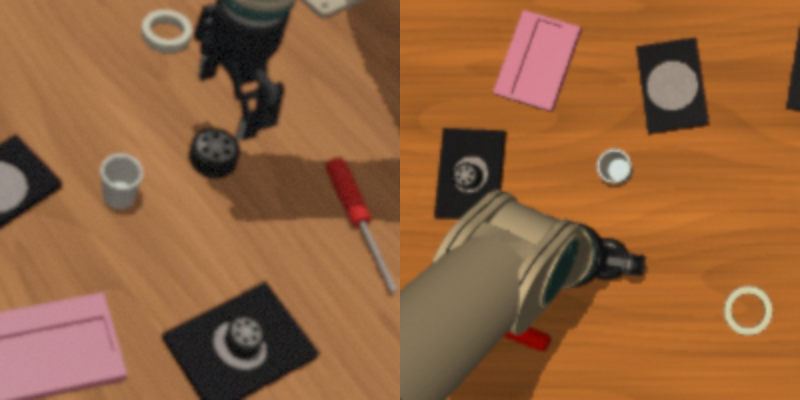

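Small wheel lies in tray B, a little off-centre (top crop 466,175 versus pocket 471,175; to be measured). The fingers straddle the big wheel (scene crop 214,152).

Call:
{"name": "servo_tool", "arguments": {
  "increments": [
    [[0.1, 0.004, 0.008], 0],
    [[0.2, 0.004, 0.012], 0],
    [[0.3, 0.004, 0.012], 0],
    [[0.325, 0.004, 0.012], 0],
    [[0.325, 0.004, 0.012], 0]
  ]
}}

```text
t: 22.32
tool_pos: [0.3879, 0.2184, 0.0088]
orientation: [-2.142, 0.19, 2.112]
force: [-0.2, -0.9, 0.6]
grip_width: 0.0849
```

Call:
{"name": "servo_tool", "arguments": {
  "increments": [
    [[0, 0, 0], 0],
    [[0, 0, 0], 0],
    [[0, 0, 0], 0],
    [[0, 0, 0], 0],
    [[0, 0, 0], 0]
  ],
  "grip": -1
}}

```text
t: 22.95
tool_pos: [0.3885, 0.2187, 0.0099]
orientation: [-2.144, 0.189, 2.11]
force: [0.2, -0.1, 7.8]
grip_width: 0.0583
```

Call:
{"name": "servo_tool", "arguments": {
  "increments": [
    [[-0.1, 0, 0], 0],
    [[-0.3, 0, 0], 0],
    [[-0.5, 0, 0], 0],
    [[-0.6, 0, 0], 0],
    [[-0.6, 0, 0], 0]
  ]
}}

```text
t: 23.58
tool_pos: [0.3867, 0.2197, 0.1615]
orientation: [-2.147, 0.184, 2.106]
force: [-1.6, 0.3, -0.5]
grip_width: 0.0584
```

```bash
python3 - <<'E'
from h import *
print(get_state()["tool_pos"],get_state()["t"])
plan(.640,.1295,.14)
im=capture("scene");im2=capture("top");cv2.imwrite("pics/j.png",np.hstack([cv2.resize(im[150:270,310:430],None,fx=3.3,fy=3.3),cv2.resize(im2[170:240,135:205],None,fx=396/70,fy=396/70)])[:,:,::-1])
E
```

```text
[0.3867 0.2197 0.1615] 23.575
shift [ 0.1046  0.177  -1.0591] twist 0.0000 jaw now -100.1 tilt [ 0.0192  0.0028 -0.9998] j7 -1.58
```

View pics/j.png

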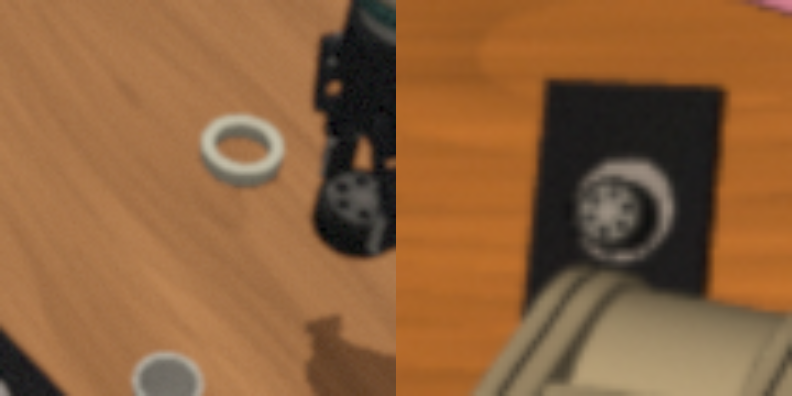

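Big wheel held (scene crop 352,210). Carry it to tray A, above the tin.

Call:
{"name": "servo_tool", "arguments": {
  "increments": [
    [[0, 0.03, -0.2], 0],
    [[0, 0.06, -0.4], 0],
    [[0, 0.1, -0.65], 0],
    [[0, 0.15, -0.9], 0],
    [[0, 0.177, -0.99], 0],
    [[0, 0.177, -0.99], 0],
    [[0, 0.177, -0.99], 0]
  ]
}}

```text
t: 24.55
tool_pos: [0.6193, 0.1325, 0.1616]
orientation: [-2.14, 0.187, 2.115]
force: [-0.1, 0.3, -0.2]
grip_width: 0.0582
```

```bash
python3 - <<'E'
from h import *
print(get_state()["tool_pos"],get_state()["t"])
plan(.640,.1295,.03)
im2=capture("top")
for uv,z in(((172.5,207.1),.032),((175.3,206.9),.006)): print(ray("top",*uv,z))
E
```

```text
[0.6193 0.1325 0.1616] 24.55
shift [ 0.5274 -0.0012 -0.0779] twist 0.0000 jaw now -100.2 tilt [ 0.0116  0.0013 -0.9999] j7 -1.43
[0.507  0.4202 0.032 ]
[0.5108 0.4216 0.006 ]
```

Call:
{"name": "servo_tool", "arguments": {
  "increments": [
    [[0.1, -0.001, -0.078], 0],
    [[0.25, -0.001, -0.078], 0],
    [[0.4, -0.001, -0.078], 0],
    [[0.5, -0.001, -0.078], 0],
    [[0.527, -0.001, -0.078], 0],
    [[0.527, -0.001, -0.078], 0],
    [[0.527, -0.001, -0.078], 0]
  ]
}}

```text
t: 25.48
tool_pos: [0.6409, 0.1302, 0.0319]
orientation: [-2.143, 0.185, 2.113]
force: [0.3, 0.5, -0.1]
grip_width: 0.0585
```

```bash
python3 - <<'E'
from h import *
print(get_state()["tool_pos"],get_state()["t"])
plan(.640,.1295,.0175)
E
```

```text
[0.6409 0.1302 0.0319] 25.475
shift [0.0577 0.0038 0.0038] twist 0.0000 jaw now -100.1 tilt [ 0.0143  0.0019 -0.9999] j7 -1.33
```

Call:
{"name": "servo_tool", "arguments": {
  "increments": [
    [[0.03, 0.004, 0.004], 0],
    [[0.057, 0.004, 0.004], 0],
    [[0.057, 0.004, 0.004], 0],
    [[0.057, 0.004, 0.004], 0]
  ]
}}

```text
t: 25.98
tool_pos: [0.64, 0.1293, 0.0176]
orientation: [-2.143, 0.185, 2.113]
force: [-0.2, 0.4, -2.2]
grip_width: 0.058
```

Call:
{"name": "servo_tool", "arguments": {
  "increments": [
    [[0, 0, 0], 0],
    [[0, 0, 0], 0],
    [[0, 0, 0], 0],
    [[0, 0, 0], 0]
  ],
  "grip": 1
}}

```text
t: 26.48
tool_pos: [0.64, 0.1294, 0.0177]
orientation: [-2.143, 0.185, 2.112]
force: [-1.1, -0.0, -0.9]
grip_width: 0.0861
```

Call:
{"name": "servo_tool", "arguments": {
  "increments": [
    [[-0.1, 0, 0], 0],
    [[-0.3, 0, 0], 0],
    [[-0.5, 0, 0], 0],
    [[-0.6, 0, 0], 0],
    [[-0.6, 0, 0.3], 0],
    [[-0.6, 0, 0.6], 0],
    [[-0.6, 0, 0.6], 0],
    [[-0.6, 0, 0.6], 0]
  ]
}}

```text
t: 27.48
tool_pos: [0.4884, 0.1564, 0.1658]
orientation: [-2.141, 0.182, 2.114]
force: [0.1, -0.6, -0.0]
grip_width: 0.0854
```

```bash
python3 - <<'E'
from h import *
s=get_state();print(s["tool_pos"],s["t"])
im=capture("scene");im2=capture("top")
for nm,k,u,v,z,r in [("glue","any",397,204,.05,22),("tin","any",246,203,.025,18)]:
    p,sz,yaw,c=measure(im2,k,u,v,z,"top",r); print(nm,p,np.round(sz))
cv2.imwrite("pics/k.png",np.vstack([cv2.resize(im[110:380,200:480],None,fx=2,fy=2)[:,:,:][:340],cv2.resize(im2[120:250,150:430],None,fx=2,fy=2)])[:,:,::-1])
E
```

```text
[0.4884 0.1564 0.1658] 27.475
glue [ 0.5102 -0.2113  0.05  ] [37. 39.]
tin [0.5239 0.2171 0.025 ] [101. 102.]
```

View pics/k.png

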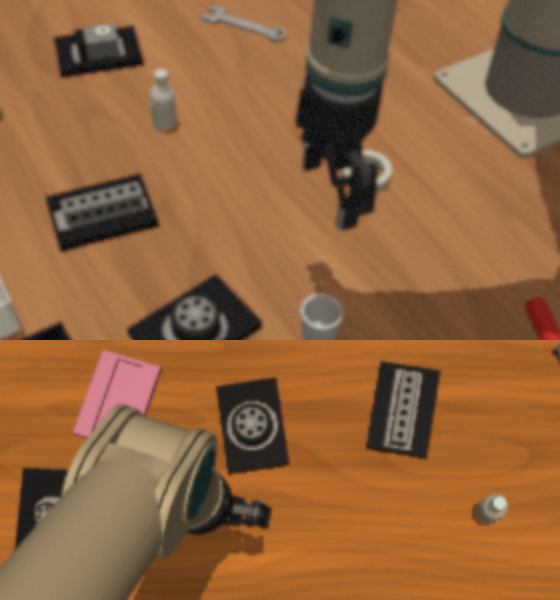

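```bash
python3 - <<'E'
from h import *
im=capture("scene"); im0=cv2.imread("pics/scene0.png")[:,:,::-1]
d=lambda a,b,c,e:np.abs(im[a:b,c:e].astype(int)-im0[a:b,c:e]).mean()
tin,glue=d(255,287,347,374),d(145,177,272,292); print("diff tin,glue",tin,glue)
im2=capture("top"); g=cv2.cvtColor(im2,cv2.COLOR_RGB2GRAY)
h=cv2.cvtColor(im2,cv2.COLOR_RGB2HSV)
# beam holes: dark blobs inside the pocket outline, top at z=.034
m=mask(im2,"any"); 
c,p=blob(im2,"floor",352,155,"top",25); print("grey area D centroid",ray("top",*p,.02), cv2.contourArea(c))
if tin<8 and glue<8: hand_in(); print("handed in",get_state()["t"])
E
```

```text
diff tin,glue 13.651234567901234 6.368229166666667
grey area D centroid [ 0.6645 -0.0955  0.02  ] 346.5
```

```bash
python3 - <<'E'
from h import *
im=capture("scene"); im0=cv2.imread("pics/scene0.png")[:,:,::-1]
for n,(a,b,c,e) in {"tin":(255,287,347,374),"glue":(145,177,272,292)}.items():
    r=cv2.matchTemplate(np.ascontiguousarray(im[a-15:b+15,c-15:e+15]),np.ascontiguousarray(im0[a:b,c:e]),cv2.TM_CCOEFF_NORMED); _,s,_,q=cv2.minMaxLoc(r); print(n,"moved px",q[0]-15,q[1]-15,"score %.3f"%s)
E
```

```text
tin moved px 0 0 score 0.703
glue moved px 0 0 score 0.996
```

The tin has moved 0 px (its lower match score fits the arm's shadow falling on it), and the bottle has moved 0 px. Handing in.

```bash
python3 -c "
from cell import *
print(hand_in(), get_state()['t'])"
```

```text
the job is handed in; nothing more can be done
the job is handed in; nothing more can be done
```

I put all four parts in their trays and handed the job in, with the clock at about 28 s of the 106 s allowed. The order was motor to C, beam to D, small wheel to B and large wheel to A. The pink look-alike was left alone. No verdict was reported.

**Last checks:**

| Item | Result |
|---|---|
| Motor | About 2 mm from its pocket centre, worked out from its output disc |
| Small wheel | About 4 mm from its pocket centre |
| Beam | About 3 mm from its pocket centre, from the outline of the grey area in tray D rather than the beam alone |
| Large wheel | Looks centred and flat in the pictures, but I did not measure it |
| Glue bottle | 0 px shift from the start (match score 0.996) |
| Tin | 0 px shift, but a weak match score of 0.70 |

**Checks that failed or disagreed:**
- **Tin in the scene view:** a plain image-difference check on the tin came out over my limit (13.7 against 8). I put this, and the weak match score, down to the arm's shadow on the tin.
- **Tin in the top view:** the last measurement of the tin was spoilt because the arm was in the way.
- **Large wheel before pick-up:** a scene-view measurement disagreed with the top view by about 14 mm. Its outline was too big to be right, so I went by the top view, and the grasp worked.

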